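Gauge a block against the flip stop on the saw's auxiliary fence

ROBOT

A 6-joint arm with a two-finger parallel gripper is mounted at the origin on a cart in front of the work surface, level with it; the furniture and walls round the work are solid. World frame = base frame: x ahead of the robot, y to its left, z up, the work surface at z = 0. Lengths are in m, angles in degrees, forces in N, time in s.
With the tool pointing down it reaches from about 0.325 to 0.875 m from the base axis. Payload 4.4 kg.
Tool frame: the origin (TCP) lies midway between the tips of the shut fingers; the grasp point (between the pads) lies 19 mm behind it; z points along the fingers, y is the line along which they close (so a half turn about z gives the same grasp; the last joint's range is limited). The gripper opens to 85 mm and grips with 20 to 120 N. Pads are 22 mm wide; open, the fingers measure 114 mm over their backs; the gripper's body (76 mm by 85 mm) begins 54 mm behind the grasp point. The pads swing forward as they close: fully open they stand 13 mm farther back than shut.
Start: joints at [-80.357, 11.837, 88.321, -0, 79.842, -8.623], TCP at [0.18, -0.546, 0.231] pointing down, gripper open.
Joint ranges: [-156.59, 156.59], [-49.26, 127.26], [12.9, 141.05], [-63.56, 243.56], [4.71, 150.69], [-161.64, 161.64]. Speed limits (degrees/s): [159.86, 159.86, 180, 180, 180, 180].

INTERFACE

Orientations are given as [roll, pitch, yaw] about the fixed x, y, z axes, in that order (R = Rz(yaw) Ry(pitch) Rx(roll)).
In Python, from workcell import sense, read_camera, finish_job, look_for gives the robot as it stands. The module is installed in compiled form; this text tells all that it offers.
- The arm moves only by the tool jog_arm, never from a script. Its argument "plan" is a list of rows, each a list of 3 entries, a list of its own where there are three numbers: the turn, a rotation vector about the tool's x, y, z in units of pi/2 rad (1.0 is pi/2 rad), then the shift along the tool's x, y, z in units of 0.6 m (1.0 is 0.6 m), then the closure in counts, from 0 (fully open) to 255 (shut). In form: [[[ax, ay, az], [dx, dy, dz], claw], ...]. A call has 1 to 12 rows; each row is the pose to reach, as a shift and turn from the pose commanded when the call began, along the tool's axes at that moment; what a row does not reach only later rows make up. A row lasts 1/12 s, in which the tool goes at most 41.7 mm and 7.16 degrees, less where a joint would pass 70% of its speed; a pose out of reach is approached as far as the arm can. A call with a number of a shift or a turn outside -1 to 1 is refused whole. A call with a gripper value outside its range is refused whole. The fingers move at their own pace and stop on an object; the grip force is fixed at half the most. Time passes only in rows, so rows that repeat a pose let the fingers close. It gives the time, the measured TCP pose, the force, the opening and the grip force at its end, in the units of the state.
- sense(): the state, without advancing time (a new reading comes with each control period).
- read_camera(name): name is "side" or "top"; returns a dict with "image" (384x512x3 uint8, red, green, blue), "intrinsics" (3x3 intrinsics, pixels), "R" (3x3) and "t" (3): a world point X has camera coordinates R X + t. Camera axes: x right, y down, z forward; pixel columns grow to the right and rows downward; lengths in m; the calibration is good to about 2 mm. A picture is of the moment at which its call begins. There is no depth.
- finish_job(): hands the job in; it is judged then, once.
Trained networks look in the newest picture that a camera, given by its name, has taken for a name from the list of things; names that differ only in an ending like _2 or _b are one class to them, and where a whole thing is asked for, a point or a joint stands for the part that bears it (a point fixed in the world has none). Each returns a list of dicts, best first, with "score" (0 to 1); they miss things now and then, are a little off and sometimes report something else, mostly with a low value. They report only what shows in the picture. A call takes as long as a camera call. They do not tell look-alikes from the thing itself.
- look_for(camera, name): "extent" ([left, top, right, bottom] in pixels, round what is visible of it).
The state is a dict: "time_s": time; "qpos": joint angles; "qd": joint speeds; "joint_torque": joint torques, N m; "ee_pos": TCP position; "orientation": TCP orientation; "force": force on the tool from outside, world axes, zero at the start; "moment": the same for the moment, N m; "gripper_width": finger opening in m; "grip_force": force on a finger pad.
Only numpy, scipy, OpenCV 4.12 (cv2) and the standard library are available. Lean on these libraries where they do the work, as an engineer would, in place of code of your own. Each camera call takes 0.05 s, during which the arm holds its last target. There are 200 camera calls.

TASK

Flip the stop on the short aluminium fence down in front of the fence. Then push the large wooden set-up block flat against the fence and along it until its end bears on the stop and has carried the stop along its hinge pin right home against the far ear: a snug push of about 11 N, firm but never a hard shove. Leaving the block exactly where the stop gauged it, flip the stop back up out of the way and let go, and leave the other things alone.

Things in the scene. Friction and masses are not known exactly. Their poses are not given: they have to be found in the camera images.
- fence: Fixed aluminium fence on the saw table, 24 mm thick (its x), 400 long (its y), 40 high. Origin: centre of its underside. Working face: plane x = -12 mm, looking to -x, to the robot. Its y points roughly to the robot's left. Behind each end a foot with a black knob (to x = +50 mm, 28 mm high). Place and yaw vary.
- flip_stop (a joint): Hinge angle of the flip stop, rad: 0 = down (end of travel, gauging), 1.6 = up (end of travel). Stiff (about 0.06 N m): stays at any angle. The axis is the fence's y. It starts up. When up, the arm stands upright, the stop finger points to -x, the thumb tab lies to +x; push the arm's back to -x, then down on it, to turn the stop down.
- stop_hinge (a point): Middle of the stop's hinge, on its axis, 54 mm above the table over the fence's middle plane, on a pin between two fixed ears (tops 58 mm high) of a 72 mm long carrier on the fence's +y half. Pushed with over 3.5 N, stop and this point slide along the pin to +y by 2 to 30 mm (unlisted), until home on the far ear: the force then rises. They stay where shifted.
- stop_arm (a point): End of the stop's arm. Down, from the hinge in the fence's axes: the arm is 16 mm wide (y), x = -4 to -62 mm, z = -4 to +4 mm; this point lies at x = -62, z = 0. Below the arm is the stop finger, x = -18 to -54 mm, z = 0 to -47 mm, 16 mm wide (y). Turns with the stop.
- stop_tab (a point): Top of the flat thumb tab. Down, from the hinge in the fence's axes: the tab is upright, x = -3.5 to +3.5 mm, 22 mm wide (y), z = 4 to 52 mm; this point lies at x = 0, z = 52. Push the tab to +x to turn the stop up. Turns with the stop.
- stop_face (a point): Middle of the flat gauging face of the stop finger. Down, from the hinge in the fence's axes: x = -36, y = -8, z = -40 mm. The face looks to the fence's -y, from where the block comes. Turns with the stop, so its y along the fence is the same up or down. The gauge is true only with the stop home on the far ear.
- block: Large planed wooden set-up block, 45 x 120 x 25 mm, about 80 g, lying loose in front of the fence. Origin: centre of its underside; its y is its long axis and roughly along the fence, z up. Its +y end is the one to meet the stop. Its end faces lie 60 mm from the origin, its long sides 22.5 mm.
- short_block: Bystander: short thick off-cut, 36 x 55 x 36 mm, loose. Origin: centre of its underside.
- sander: Bystander: sanding block, 37 x 87 x 24 mm, loose. Origin: centre of its underside.
- wedge: Bystander: wooden wedge, 26 x 100 x 20 mm, loose, behind the fence. Origin: centre of its underside.
Mind the look-alikes: they are no part of the job. What is shaped like the block but blue or orange is not meant.

How it is judged (in metres and radians):
On the way, in this order (a step that is already met when the one before it is completed fails the run):
1. the stop is flipped fully down (value of joint flip_stop below 0.04 rad), for 0.2 s.
2. with the stop down and the block flat against the fence, the block's end is pressed on the stop with more than 8 N for 0.3 s (more than sliding it takes: it is home) (value of joint flip_stop below 0.06 rad and contact force between block and flip_stop above 8 N and x of block in the frame of fence above -0.037 m and angle between the y axis of block and the y axis of fence, either way round below 0.03 rad), for 0.3 s.
At the end, for the whole second after the job is handed in: The stop is up (more than 1.2 rad). The block lies flat on the table at rest, its long side against the fence's working face (within 2.5 mm and 0.03 rad), and its +y end within 2 mm, along the fence, of the stop's gauging face, where the stop was left after being pushed home (value of joint flip_stop above 1.2 rad and y of block in the frame of stop_face between -0.062 and -0.058 m and x of block in the frame of fence between -0.037 and -0.0325 m and angle between the y axis of block and the y axis of fence, either way round below 0.03 rad and height (world z) of block below 0.004 m and angle between block's own z axis and vertical below 0.05 rad and linear speed of block below 0.01 m/s); the robot touches nothing.
It fails at once if the block is shoved against the stop with more than 14 N (contact force between block and flip_stop above 14 N).
It fails at once if the robot pushes on the stop with more than 25 N (contact force between the arm and flip_stop above 25 N).
It fails at once if the fingers push on the stop with more than 25 N (contact force between the fingers and flip_stop above 25 N).
It fails at once if a bystander is shifted by more than 20 mm (distance of any of short_block, sander, wedge from where it was at the start of the episode above 0.02 m).
It also fails if it takes over 72 s, if anything falls off the work surface, if the arm or the gripper's body presses on something with over 40 N, if the wrist force passes 120 N, or if a joint passes its speed limit or range.

## Working session

There is one attempt and no reset: what is moved stays moved. The work goes in short steps, Python scripts to look and compute and a tool call to move; the robot and the scene stay as the last step left them, time stands still between calls to the robot, and variables do not carry over. Pictures are saved under pics/ and viewed, at most 10 in all, crops included, and the job is handed in when it is done.

Besides the shell and the picture viewer there is one more tool, called after "Call:" by a JSON object that holds its "method" and its "body", one argument or row to a line. jog_arm: Moves the arm, as the interface text tells. Shifts and turns lie within -1 to 1; 1 stands for 0.6 m of shift or pi/2 rad of turn. Its arguments: {"type":"object","properties":{"plan":{"type":"array"}},"required":["plan"]}

```bash
mkdir -p pics
python3 - <<'E'
from workcell import *
import cv2
s=sense(); print(s)
for c in("side","top"):
    r=read_camera(c); cv2.imwrite(f"pics/{c}0.png",cv2.resize(r["image"][:,:,::-1],(800,600),interpolation=cv2.INTER_CUBIC)); print(c,r["intrinsics"].tolist(),r["R"].tolist(),r["t"].tolist())
    for n in("fence","flip_stop","stop_hinge","block","short_block","sander","wedge"):
        print(n,[(round(d["score"],2),[round(x) for x in d["extent"]]) for d in look_for(c,n)][:3])
E
```

```text
{'time_s': 0.0, 'qpos': array([-8.03568196e+01,  1.18849523e+01,  8.84049605e+01, -7.18004896e-05,
        7.98425755e+01, -8.62186391e+00]), 'qd': array([ 0.00516167, -0.05765168, -0.00296497,  0.05856904,  0.01524132,
       -0.05181107]), 'joint_torque': array([-5.20544563e-04, -3.83031857e+01, -2.91597676e+01, -1.16625056e-04,
        1.05968263e-02, -5.24006268e-06]), 'ee_pos': array([ 0.18008324, -0.54526952,  0.23011747]), 'orientation': array([-1.79868998e+02, -1.97918169e-02,  1.82650344e+01]), 'force': array([0.39137188, 0.09597642, 0.18370288]), 'moment': array([-0.01651401,  0.01252817,  0.01577509]), 'grip_force': 0.0, 'gripper_width': 0.08565320198055322}
side [[360.6373079742114, 0.0, 256.4969382103173], [0.0, 360.6373079742114, 191.58914654555832], [0.0, 0.0, 1.0]] [[-0.9968165121207937, 0.07958281909660543, 0.004839015186215461], [0.03941154972513262, 0.5445910443083808, -0.8377752229610104], [-0.06930779834620956, -0.8349174626055825, -0.5459938275517928]] [0.5623234302104375, 0.07514111008531321, 1.0970688977896685]
fence [(0.92, [230, 161, 256, 251])]
flip_stop [(
[... 418 characters left out ...]
72387], [0.0, 457.4126903815051, 190.62115153442062], [0.0, 0.0, 1.0]] [[0.010925939724993197, -0.9997395651227402, 0.020035612526690973], [-0.9951383123120365, -0.01283259378928937, -0.09764765181708421], [0.09787932983974318, -0.018871313277908582, -0.9950193517340704]] [-0.05661854228375354, 0.5649778954058374, 1.3083291028797253]
fence [(0.66, [207, 167, 342, 192])]
flip_stop [(0.49, [237, 167, 246, 200])]
stop_hinge [(0.48, [236, 168, 244, 202])]
block [(0.78, [277, 199, 318, 223]), (0.65, [132, 171, 170, 206]), (0.63, [349, 218, 373, 262])]
short_block [(0.74, [139, 237, 163, 252]), (0.22, [238, 165, 242, 196])]
sander [(0.55, [211, 236, 242, 249])]
wedge [(0.83, [234, 124, 265, 140])]
```

```bash
ls .
```

```text
pics
```

Run:
```python
from workcell import *
import cv2
r=read_camera("top")["image"][:,:,::-1][110:275,120:390]
cv2.imwrite("pics/topc.png",cv2.resize(r,None,fx=2.96,fy=2.96,interpolation=cv2.INTER_CUBIC))
r=read_camera("side")["image"][:,:,::-1][140:320,170:350]
cv2.imwrite("pics/sidec.png",cv2.resize(r,None,fx=3.3,fy=3.3,interpolation=cv2.INTER_CUBIC))
```

```text
(no output)
```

View pics/topc.png

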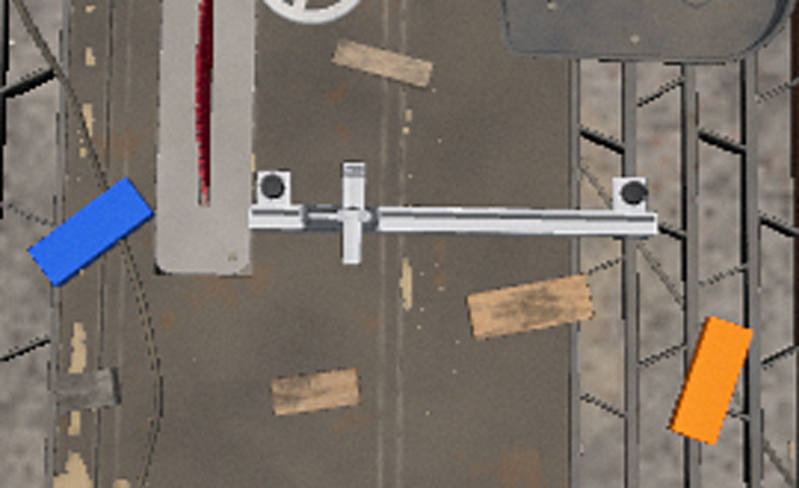

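View pics/sidec.png

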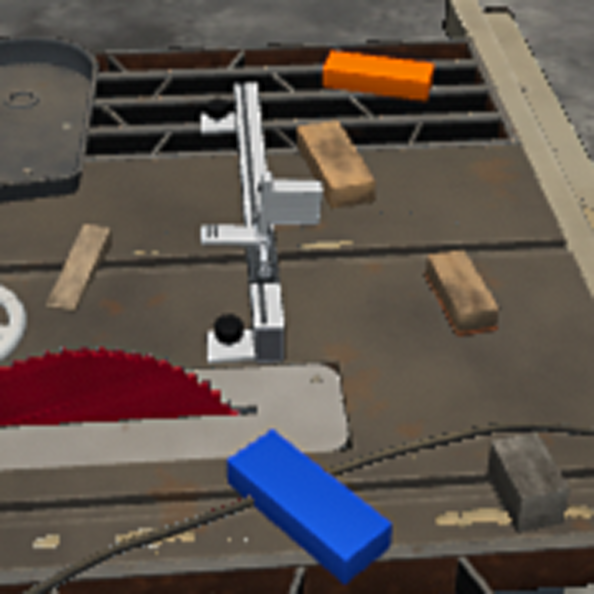

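The top crop (×2.96, offset 120,110) shows the fence from (249,206) to (657,236) and the stop up at column 352. The wooden block's corners are about (467,296), (586,275), (593,316) and (476,340). The sander is at (316,391), the short block at (88,388) and the wedge at (383,63). The side view confirms the stop is up, with its finger towards the robot.

```bash
cat > h.py <<'E'
import numpy as np, cv2
from workcell import *
def bp(r,u,v,z):
    K,R,t=(np.array(r[k]) for k in("intrinsics","R","t"))
    C=-R.T@t; d=R.T@np.linalg.solve(K,[u,v,1.]); return C+d*(z-C[2])/d[2]
def pj(r,X):
    K,R,t=(np.array(r[k]) for k in("intrinsics","R","t"))
    p=(K@(R@np.array(X,float).T+t[:,None])); return (p[:2]/p[2]).T
E
python3 - <<'E'
from h import *
r=read_camera("top"); C=-np.array(r["R"]).T@np.array(r["t"]); print("cam",C)
f=lambda a,b,z: bp(r,120+(a+.5)/2.96-.5,110+(b+.5)/2.96-.5,z)
for n,pts,z in (("block",[(467,296),(586,275),(593,316),(476,340)],.02),("sander",[(271,379),(357,369),(359,402),(275,415)],.024),("wedge",[(340,40),(433,66),(428,87),(333,62)],.02),("fence",[(249,206),(657,211),(657,236),(249,229)],.04)):
    P=np.array([f(*p,z) for p in pts]); c=P.mean(0); e=P[0]-P[1]
    print(n,P.round(4).tolist(),c.round(4),"yaw of -e",np.degrees(np.arctan2(e[1],e[0]))-90, np.linalg.norm(P[0]-P[1]),np.linalg.norm(P[1]-P[2]))
print("tab end",f(353,163,.054),"stop tip",f(352,263,.09), "arm top",f(352,215,.116))
# front-edge profile along columns
g=cv2.cvtColor(r["image"],cv2.COLOR_RGB2GRAY).astype(int)
for c in (215,260,280,300,320,335): print(c,g[172:195,c])
print(g[176:190,200:210]); print(g[176:192,336:348]); print(g[196,230:250],g[190,230:250],g[168,230:250])
E
```

```text
cam [ 0.43479138 -0.02466378  1.35811593]
block [[0.5111, -0.1116, 0.02], [0.5334, -0.2298, 0.02], [0.4928, -0.2367, 0.02], [0.4678, -0.1208, 0.02]] [ 0.5013 -0.1747  0.02  ] yaw of -e 10.68517319376383 0.12028534711666265 0.041197148454093335
sander [[0.4273, 0.0801, 0.024], [0.438, -0.0038, 0.024], [0.4059, -0.0063, 0.024], [0.3924, 0.0755, 0.024]] [0.4159 0.0364 0.024 ] yaw of -e 7.237775454556669 0.08463216816115456 0.03219742630562001
wedge [[0.7675, 0.0181, 0.02], [0.7423, -0.0758, 0.02], [0.7208, -0.071, 0.02], [0.7449, 0.0248, 0.02]] [ 0.7439 -0.026   0.02  ] yaw of -e -15.010013346150686 0.09723999060545802 0.022083438417167388
fence [[0.5955, 0.1038, 0.04], [0.5959, -0.2969, 0.04], [0.5712, -0.2967, 0.04], [0.5729, 0.1033, 0.04]] [ 0.5839 -0.0966  0.04  ] yaw of -e 0.05901266807408945 0.400748855895121 0.02473308427001588
tab end [0.63729586 0.00245747 0.054     ] stop tip [0.53682923 0.0012515  0.09      ] arm top [0.57916966 0.00137705 0.116     ]
215 [ 45  28  46  94 196 215 211 227 193  94 140 213 216 216 228 128  94  99
 102  99 100 103 103]
260 [ 98  97  96  93  99  9
[... 1436 characters left out ...]
8 101 102  98 201 152 136 140 138 129 129]
 [104 108 106 106 104 197 150 143 145 143 140 138]
 [212 211 212 210 211 232 124 114  98 133 134 135]
 [213 216 216 214 217 236  90  57 112 121  91 122]
 [217 214 212 216 214 237  87   8  37  55 106 129]
 [226 224 226 223 225 239 156  45   2   8  30  43]
 [132 119 115 116 119 147 142 131 128 127  42   5]
 [ 68  60  59 119 128 135 138 138 132 128 124 115]
 [122 141 135 134 134 132 131 133 132 131 132 130]]
[107 103 102 107  99  65 201 206 208 216 221 174 106  94  97  96  96 102
 109 126] [104 103 103 101 105  66 203 207 208 217 220 206 113  93  99  97  99  95
 107 119] [ 94  95  98  97  99  75 146 153 149 146 152 147 180 117  97 100 102  96
 104 103]
```

Call:
{"method": "jog_arm", "body": {
  "plan": [
    [[0,0,0.203],[0.485,-0.32,0.025],255],
    [[0,0,0.203],[0.485,-0.32,0.025],255],
    [[0,0,0.203],[0.485,-0.32,0.025],255],
    [[0,0,0.203],[0.485,-0.32,0.025],255],
    [[0,0,0.203],[0.485,-0.32,0.025],255],
    [[0,0,0.203],[0.485,-0.32,0.025],255],
    [[0,0,0.203],[0.485,-0.32,0.025],255],
    [[0,0,0.203],[0.485,-0.32,0.025],255],
    [[0,0,0.203],[0.485,-0.32,0.025],255],
    [[0,0,0.203],[0.485,-0.32,0.025],255],
    [[0,0,0.203],[0.485,-0.32,0.025],255],
    [[0,0,0.203],[0.485,-0.32,0.025],255]
  ]
}}

```text
time_s: 1.95
ee_pos: [0.3961, -0.2731, 0.2164]
orientation: [180.0, 0.0, -0.0]
force: [-0.2, 0.3, -0.4]
gripper_width: 0.0001
grip_force: 0.0
```

Call:
{"method": "jog_arm", "body": {
  "plan": [
    [[0,0,0],[0.375,-0.458,0.027],255],
    [[0,0,0],[0.375,-0.458,0.027],255],
    [[0,0,0],[0.375,-0.458,0.027],255],
    [[0,0,0],[0.375,-0.458,0.027],255],
    [[0,0,0],[0.375,-0.458,0.027],255],
    [[0,0,0],[0.375,-0.458,0.027],255],
    [[0,0,0],[0.375,-0.458,0.027],255],
    [[0,0,0],[0.375,-0.458,0.027],255],
    [[0,0,0],[0.375,-0.458,0.027],255],
    [[0,0,0],[0.375,-0.458,0.027],255],
    [[0,0,0],[0.375,-0.458,0.027],255]
  ]
}}

```text
time_s: 2.87
ee_pos: [0.6218, 0.0014, 0.1995]
orientation: [180.0, 0.1, -0.0]
force: [-0.2, 0.5, 0.4]
gripper_width: 0.0001
grip_force: 0.0
```

Run:
```python
from h import *
r=read_camera("side")["image"][:,:,::-1][110:310,170:370]
cv2.imwrite("pics/s1.png",cv2.resize(r,(600,600),interpolation=cv2.INTER_CUBIC)); print(sense()["ee_pos"])
```

```text
[0.62123324 0.00066271 0.19964499]
```

View pics/s1.png

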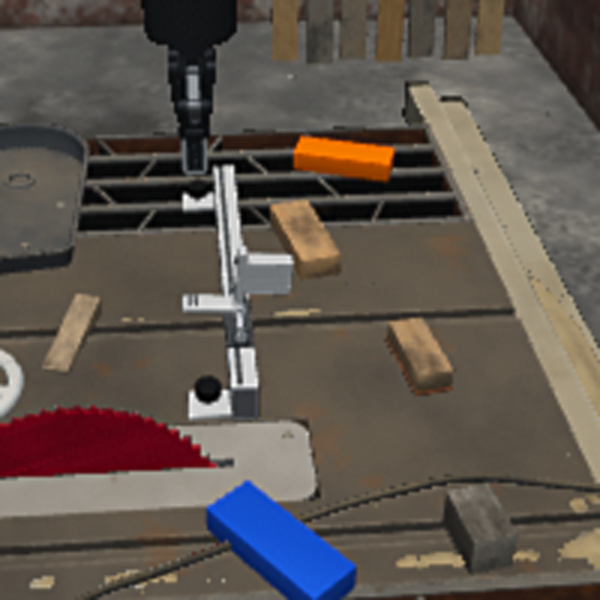

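The fingers hang above and behind the stop's arm, with tips at about (195,172), clear of it. I'll descend behind the arm.

Call:
{"method": "jog_arm", "body": {
  "plan": [
    [[0,0,0],[0,0,0.06],255],
    [[0,0,0],[0,0,0.12],255],
    [[0,0,0],[0,0,0.18],255],
    [[0,0,0],[0,0,0.18],255],
    [[0,0,0],[0,0,0.18],255]
  ]
}}

```text
time_s: 3.33
ee_pos: [0.6186, 0.0006, 0.09]
orientation: [-180.0, 0.4, -0.2]
force: [0.3, 0.5, 0.8]
gripper_width: 0.0
grip_force: 0.0
```

Call:
{"method": "jog_arm", "body": {
  "plan": [
    [[0,0,0],[-0.01,0,0],255],
    [[0,0,0],[-0.02,0,0],255],
    [[0,0,0],[-0.03,0,0],255],
    [[0,0,0],[-0.04,0,0],255],
    [[0,0,0],[-0.05,0,0],255],
    [[0,0,0],[-0.06,0,0],255],
    [[0,0,0],[-0.07,0,0],255],
    [[0,0,0],[-0.07,0,0],255]
  ]
}}

```text
time_s: 4.0
ee_pos: [0.5779, 0.0025, 0.0921]
orientation: [-180.0, 0.1, 0.0]
force: [-0.2, -0.2, 0.0]
gripper_width: -0.0
grip_force: 0.1
```

Call:
{"method": "jog_arm", "body": {
  "plan": [
    [[0,0,0],[-0.01,0,0.003],255],
    [[0,0,0],[-0.02,0,0.006],255],
    [[0,0,0],[-0.03,0,0.01],255],
    [[0,0,0],[-0.04,0,0.015],255],
    [[0,0,0],[-0.05,0,0.02],255],
    [[0,0,0],[-0.055,0,0.025],255],
    [[0,0,0],[-0.055,0,0.03],255],
    [[0,0,0],[-0.055,0,0.035],255],
    [[0,0,0],[-0.055,0,0.04],255],
    [[0,0,0],[-0.055,0,0.045],255],
    [[0,0,0],[-0.055,0,0.045],255]
  ]
}}

```text
time_s: 4.92
ee_pos: [0.546, 0.0023, 0.0642]
orientation: [-180.0, 0.1, -0.0]
force: [-0.1, -0.0, -0.3]
gripper_width: -0.0001
grip_force: 0.0
```

Run:
```python
from h import *
s=sense();print(s["ee_pos"],s["force"])
```

```text
[0.54600851 0.00232257 0.06419535] [-0.08799835 -0.04954927 -0.29173699]
```

Call:
{"method": "jog_arm", "body": {
  "plan": [
    [[0,0,0],[0,0,0.003],255],
    [[0,0,0],[0,0,0.006],255],
    [[0,0,0],[0,0,0.008],255],
    [[0,0,0],[0,0,0.01],255],
    [[0,0,0],[0,0,0.01],255]
  ]
}}

```text
time_s: 5.33
ee_pos: [0.5463, 0.0023, 0.0588]
orientation: [-180.0, 0.0, -0.0]
force: [-0.8, 0.3, 0.1]
gripper_width: -0.0001
grip_force: 0.0
```

Run:
```python
from h import *
r=read_camera("side")["image"][:,:,::-1][110:310,170:370]
cv2.imwrite("pics/s2.png",cv2.resize(r,(600,600),interpolation=cv2.INTER_CUBIC)); print(sense()["ee_pos"],sense()["force"])
```

```text
[0.5464026  0.00229213 0.05894071] [-0.4229478   0.34807729 -0.38119074]
```

View pics/s2.png

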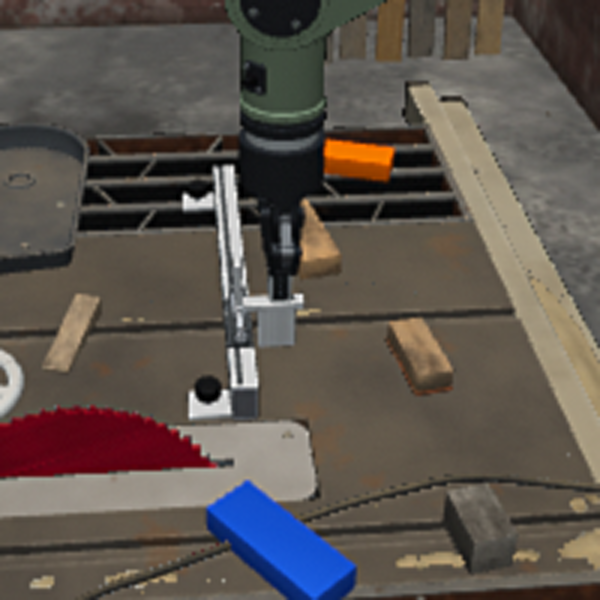

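The stop has swung down with the finger in front of the fence at about (277,320), and the fingertips are on its arm. I'll press until the force rises.

Call:
{"method": "jog_arm", "body": {
  "plan": [
    [[0,0,0],[0,0,0.001],255],
    [[0,0,0],[0,0,0.002],255],
    [[0,0,0],[0,0,0.003],255],
    [[0,0,0],[0,0,0.003],255]
  ]
}}

```text
time_s: 5.72
ee_pos: [0.5465, 0.0023, 0.0578]
orientation: [180.0, -0.0, -0.0]
force: [-1.4, -0.2, 3.2]
gripper_width: -0.0002
grip_force: 1.9
```

Call:
{"method": "jog_arm", "body": {
  "plan": [
    [[0,0,0],[0,0,0.001],255],
    [[0,0,0],[0,0,0.002],255],
    [[0,0,0],[0,0,0.002],255]
  ]
}}

```text
time_s: 5.97
ee_pos: [0.5466, 0.0023, 0.0574]
orientation: [180.0, -0.0, 0.0]
force: [-3.9, 0.4, 8.6]
gripper_width: 0.0002
grip_force: 4.8
```

Call:
{"method": "jog_arm", "body": {
  "plan": [
    [[0,0,0],[0,0,-0.03],255],
    [[0,0,0],[0,0,-0.09],255],
    [[0,0,0],[-0.02,0.01,-0.14],255],
    [[0,0,0],[-0.05,0.06,-0.14],255],
    [[0,0,0],[-0.08,0.12,-0.14],255],
    [[0,0,0],[-0.11,0.18,-0.14],255],
    [[0,0,0],[-0.15,0.23,-0.14],255],
    [[0,0,0],[-0.18,0.28,-0.14],255],
    [[0,0,0],[-0.183,0.295,-0.1],255],
    [[0,0,0],[-0.183,0.295,-0.04],255],
    [[0,0,0],[-0.183,0.295,0.02],255],
    [[0,0,0],[-0.183,0.295,0.05],255]
  ]
}}

```text
time_s: 6.97
ee_pos: [0.4339, -0.1738, 0.0226]
orientation: [-179.8, 0.2, -0.1]
force: [-0.4, 0.6, -0.9]
gripper_width: -0.0003
grip_force: 0.0
```

Run:
```python
from h import *
r=read_camera("top")["image"][:,:,::-1][110:275,180:400]
cv2.imwrite("pics/t2.png",cv2.resize(r,None,fx=3.5,fy=3.5,interpolation=cv2.INTER_CUBIC)); s=sense();print(s["ee_pos"],s["force"])
```

```text
[ 0.43194204 -0.1723735   0.02023858] [-1.65364927  0.11944405 -1.67111783]
```

View pics/t2.png

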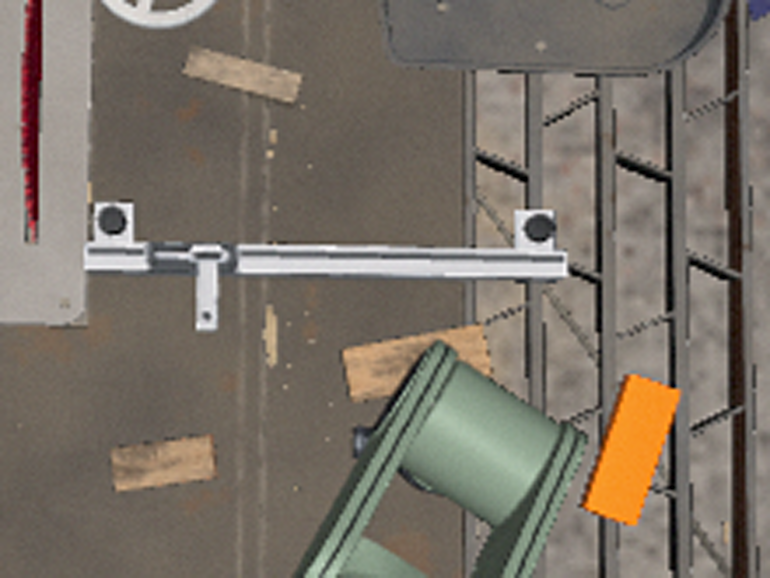

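The stop is down in front of the fence at about (207,300). The block at (417,362) and the bystanders have not moved. Next I push the block towards the fence.

Call:
{"method": "jog_arm", "body": {
  "plan": [
    [[0,0,0],[0.01,0,0.012],255],
    [[0,0,0],[0.02,0,0.012],255],
    [[0,0,0],[0.03,0,0.012],255],
    [[0,0,0],[0.04,0,0.012],255],
    [[0,0,0],[0.05,0,0.012],255],
    [[0,0,0],[0.06,0,0.012],255],
    [[0,0,0],[0.07,0,0.012],255],
    [[0,0,0],[0.08,0,0.012],255],
    [[0,0,0],[0.09,0,0.012],255],
    [[0,0,0],[0.1,0,0.012],255],
    [[0,0,0],[0.11,0,0.012],255],
    [[0,0,0],[0.12,0,0.012],255]
  ]
}}

```text
time_s: 8.02
ee_pos: [0.509, -0.1746, 0.0188]
orientation: [-180.0, 0.0, -0.0]
force: [-1.6, 0.2, 0.5]
gripper_width: -0.0002
grip_force: 0.4
```

Call:
{"method": "jog_arm", "body": {
  "plan": [
    [[0,0,0],[0.005,0,0],255],
    [[0,0,0],[0.008,0,0],255],
    [[0,0,0],[0.011,0,0],255],
    [[0,0,0],[0.011,0,0],255]
  ]
}}

```text
time_s: 8.35
ee_pos: [0.5154, -0.1747, 0.0188]
orientation: [-180.0, -0.0, -0.0]
force: [-1.8, -0.1, 0.1]
gripper_width: -0.0004
grip_force: 0.1
```

Call:
{"method": "jog_arm", "body": {
  "plan": [
    [[0,0,0],[0.002,0,0],255],
    [[0,0,0],[0.004,0,0],255],
    [[0,0,0],[0.005,0,0],255],
    [[0,0,0],[0.005,0,0],255]
  ]
}}

```text
time_s: 8.68
ee_pos: [0.5168, -0.1745, 0.0186]
orientation: [-180.0, 0.2, 0.0]
force: [-4.3, 0.1, 2.9]
gripper_width: 0.0
grip_force: 2.5
```

Call:
{"method": "jog_arm", "body": {
  "plan": [
    [[0,0,0],[0.002,0,0],255],
    [[0,0,0],[0.003,0,0],255],
    [[0,0,0],[0.003,0,0],255]
  ]
}}

```text
time_s: 8.93
ee_pos: [0.5169, -0.1745, 0.0186]
orientation: [-179.9, 0.4, 0.0]
force: [-11.1, -0.8, 7.0]
gripper_width: 0.0
grip_force: 4.9
```

Call:
{"method": "jog_arm", "body": {
  "plan": [
    [[0,0,0],[-0.03,0,0],255],
    [[0,0,0],[-0.04,0,-0.05],255],
    [[0,0,0],[-0.02,0.05,-0.09],255],
    [[0,0,0],[0.01,0.1,-0.09],255],
    [[0,0,0],[0.04,0.14,-0.09],255],
    [[0,0,0],[0.053,0.163,-0.07],255],
    [[0,0,0],[0.053,0.163,-0.04],255],
    [[0,0,0],[0.053,0.163,0],255],
    [[0,0,0],[0.053,0.163,0.013],255],
    [[0,0,0],[0.053,0.163,0.013],255],
    [[0,0,0],[0.053,0.163,0.013],255]
  ]
}}

```text
time_s: 9.85
ee_pos: [0.5517, -0.2723, 0.0109]
orientation: [-180.0, 0.0, 0.0]
force: [-0.1, 0.1, 0.4]
gripper_width: 0.0001
grip_force: 0.0
```

Run:
```python
from h import *
r=read_camera("top")["image"][:,:,::-1][160:250,190:370]
cv2.imwrite("pics/t3.png",cv2.resize(r,None,fx=4.4,fy=4.4,interpolation=cv2.INTER_CUBIC)); s=sense();print(s["ee_pos"],s["force"])
```

```text
[ 0.55254141 -0.27277367  0.01196474] [-0.13264092  0.1050051   0.42278811]
```

View pics/t3.png

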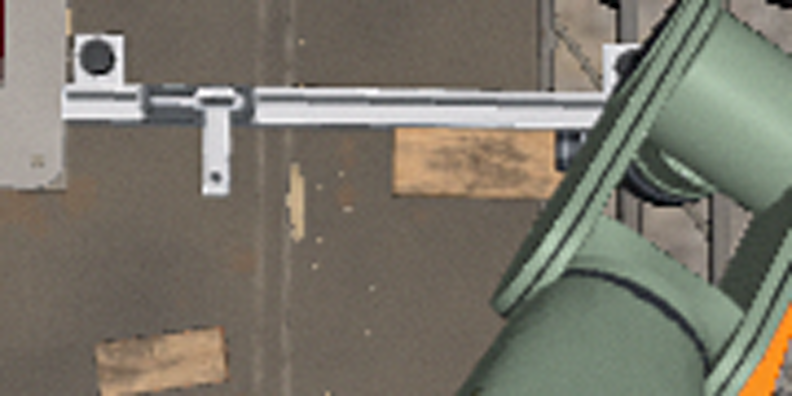

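The block lies flat against the fence with its +y end at column 393. The stop's right side is at column 230, so the gap is about 105 mm. Now I push along the fence.

Call:
{"method": "jog_arm", "body": {
  "plan": [
    [[0,0,0],[0,-0.012,0],255],
    [[0,0,0],[0,-0.024,0],255],
    [[0,0,0],[0,-0.036,0],255],
    [[0,0,0],[0,-0.048,0],255],
    [[0,0,0],[0,-0.06,0],255],
    [[0,0,0],[0.001,-0.072,0],255],
    [[0,0,0],[0.001,-0.084,0],255],
    [[0,0,0],[0.001,-0.096,0],255],
    [[0,0,0],[0.002,-0.108,0],255],
    [[0,0,0],[0.002,-0.12,0],255],
    [[0,0,0],[0.003,-0.132,0],255],
    [[0,0,0],[0.003,-0.144,0],255]
  ]
}}

```text
time_s: 10.9
ee_pos: [0.5533, -0.1855, 0.0109]
orientation: [180.0, 0.0, -0.0]
force: [-1.2, -1.2, 0.8]
gripper_width: -0.0001
grip_force: 0.8
```

Run:
```python
from h import *
r=read_camera("top")["image"][:,:,::-1][160:250,190:370]
cv2.imwrite("pics/t4.png",cv2.resize(r,None,fx=4.4,fy=4.4,interpolation=cv2.INTER_CUBIC)); s=sense();print(s["ee_pos"],s["force"])
```

```text
[ 0.5531989  -0.18385542  0.01076036] [-0.17429785 -0.15956899  0.12057567]
```

View pics/t4.png

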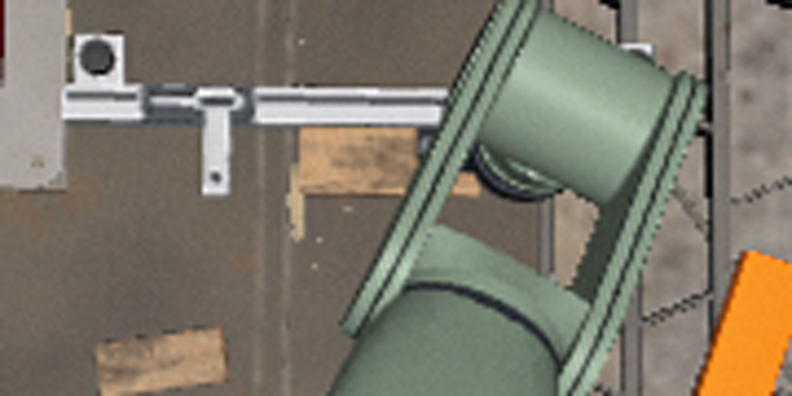

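The block has slid flat along the fence. Its end is at column 299 and the stop at 230, leaving about 44 mm.

Call:
{"method": "jog_arm", "body": {
  "plan": [
    [[0,0,0],[0,-0.01,0],255],
    [[0,0,0],[0,-0.02,0],255],
    [[0,0,0],[0,-0.03,0],255],
    [[0,0,0],[0.001,-0.04,0],255],
    [[0,0,0],[0.001,-0.05,0],255],
    [[0,0,0],[0.001,-0.058,0],255],
    [[0,0,0],[0.001,-0.061,0],255],
    [[0,0,0],[0.001,-0.064,0],255]
  ]
}}

```text
time_s: 11.62
ee_pos: [0.5542, -0.1473, 0.0111]
orientation: [180.0, 0.0, 0.0]
force: [-0.4, -1.4, -0.6]
gripper_width: -0.0001
grip_force: 0.2
```

Call:
{"method": "jog_arm", "body": {
  "plan": [
    [[0,0,0],[0,-0.002,0],255],
    [[0,0,0],[0,-0.004,0],255],
    [[0,0,0],[0,-0.006,0],255],
    [[0,0,0],[0,-0.008,0],255]
  ]
}}

```text
time_s: 11.95
ee_pos: [0.5542, -0.143, 0.0111]
orientation: [180.0, -0.0, -0.0]
force: [-0.5, -0.8, -0.6]
gripper_width: -0.0002
grip_force: 0.1
```

Call:
{"method": "jog_arm", "body": {
  "plan": [
    [[0,0,0],[0,-0.001,0],255],
    [[0,0,0],[0,-0.002,0],255],
    [[0,0,0],[0,-0.003,0],255],
    [[0,0,0],[0,-0.004,0],255],
    [[0,0,0],[0,-0.005,0],255]
  ]
}}

```text
time_s: 12.37
ee_pos: [0.5542, -0.1399, 0.0111]
orientation: [180.0, -0.0, -0.0]
force: [0.3, -0.2, -0.7]
gripper_width: 0.0
grip_force: 0.2
```

Call:
{"method": "jog_arm", "body": {
  "plan": [
    [[0,0,0],[0,-0.001,0],255],
    [[0,0,0],[0,-0.002,0],255],
    [[0,0,0],[0,-0.003,0],255],
    [[0,0,0],[0,-0.003,0],255]
  ]
}}

```text
time_s: 12.7
ee_pos: [0.5542, -0.1383, 0.0111]
orientation: [180.0, -0.0, 0.0]
force: [0.0, -1.2, -0.1]
gripper_width: 0.0003
grip_force: 0.6
```

Call:
{"method": "jog_arm", "body": {
  "plan": [
    [[0,0,0],[0,-0.001,0],255],
    [[0,0,0],[0,-0.002,0],255],
    [[0,0,0],[0,-0.003,0],255],
    [[0,0,0],[0,-0.003,0],255]
  ]
}}

```text
time_s: 13.03
ee_pos: [0.5543, -0.137, 0.0113]
orientation: [179.9, -0.0, -0.0]
force: [-1.1, -4.2, -0.5]
gripper_width: 0.0002
grip_force: 2.4
```

Call:
{"method": "jog_arm", "body": {
  "plan": [
    [[0,0,0],[0,-0.001,0],255],
    [[0,0,0],[0,-0.002,0],255],
    [[0,0,0],[0,-0.003,0],255],
    [[0,0,0],[0,-0.003,0],255]
  ]
}}

```text
time_s: 13.37
ee_pos: [0.5543, -0.1345, 0.0112]
orientation: [180.0, -0.0, -0.0]
force: [0.5, -4.4, -0.3]
gripper_width: -0.0001
grip_force: 2.2
```

Call:
{"method": "jog_arm", "body": {
  "plan": [
    [[0,0,0],[0,-0.001,0],255],
    [[0,0,0],[0,-0.002,0],255],
    [[0,0,0],[0,-0.003,0],255],
    [[0,0,0],[0,-0.003,0],255]
  ]
}}

```text
time_s: 13.7
ee_pos: [0.5542, -0.1325, 0.0111]
orientation: [-180.0, -0.0, -0.0]
force: [-0.5, -4.5, 0.3]
gripper_width: -0.0004
grip_force: 2.1
```

Call:
{"method": "jog_arm", "body": {
  "plan": [
    [[0,0,0],[0,-0.0005,0],255],
    [[0,0,0],[0,-0.001,0],255],
    [[0,0,0],[0,-0.0015,0],255],
    [[0,0,0],[0,-0.002,0],255]
  ]
}}

```text
time_s: 14.03
ee_pos: [0.5542, -0.1315, 0.0111]
orientation: [180.0, -0.0, -0.0]
force: [-0.5, -5.3, -0.0]
gripper_width: -0.0003
grip_force: 2.4
```

Call:
{"method": "jog_arm", "body": {
  "plan": [
    [[0,0,0],[0,-0.0005,0],255],
    [[0,0,0],[0,-0.001,0],255],
    [[0,0,0],[0,-0.0015,0],255],
    [[0,0,0],[0,-0.002,0],255]
  ]
}}

```text
time_s: 14.37
ee_pos: [0.5542, -0.1303, 0.0111]
orientation: [180.0, -0.0, -0.0]
force: [-0.0, -5.7, -0.0]
gripper_width: -0.0002
grip_force: 2.4
```

Call:
{"method": "jog_arm", "body": {
  "plan": [
    [[0,0,0],[0,-0.0005,0],255],
    [[0,0,0],[0,-0.001,0],255],
    [[0,0,0],[0,-0.0015,0],255],
    [[0,0,0],[0,-0.002,0],255]
  ]
}}

```text
time_s: 14.7
ee_pos: [0.5542, -0.1291, 0.0111]
orientation: [-180.0, 0.0, -0.0]
force: [-0.6, -4.6, 0.6]
gripper_width: 0.0001
grip_force: 2.4
```

Call:
{"method": "jog_arm", "body": {
  "plan": [
    [[0,0,0],[0,-0.0005,0],255],
    [[0,0,0],[0,-0.001,0],255],
    [[0,0,0],[0,-0.0015,0],255],
    [[0,0,0],[0,-0.002,0],255]
  ]
}}

```text
time_s: 15.03
ee_pos: [0.5542, -0.1279, 0.0111]
orientation: [180.0, -0.0, -0.0]
force: [0.3, -4.5, -0.2]
gripper_width: -0.0001
grip_force: 2.4
```

Call:
{"method": "jog_arm", "body": {
  "plan": [
    [[0,0,0],[0,-0.0005,0],255],
    [[0,0,0],[0,-0.001,0],255],
    [[0,0,0],[0,-0.0015,0],255],
    [[0,0,0],[0,-0.002,0],255]
  ]
}}

```text
time_s: 15.37
ee_pos: [0.5542, -0.1267, 0.0111]
orientation: [180.0, -0.0, -0.0]
force: [0.1, -5.5, 0.6]
gripper_width: 0.0004
grip_force: 2.4
```

Call:
{"method": "jog_arm", "body": {
  "plan": [
    [[0,0,0],[0,-0.0005,0],255],
    [[0,0,0],[0,-0.001,0],255],
    [[0,0,0],[0,-0.0015,0],255],
    [[0,0,0],[0,-0.002,0],255]
  ]
}}

```text
time_s: 15.7
ee_pos: [0.5542, -0.1255, 0.0111]
orientation: [180.0, -0.0, -0.0]
force: [-0.2, -4.6, 0.7]
gripper_width: -0.0003
grip_force: 2.4
```

Call:
{"method": "jog_arm", "body": {
  "plan": [
    [[0,0,0],[0,-0.0005,0],255],
    [[0,0,0],[0,-0.001,0],255],
    [[0,0,0],[0,-0.0015,0],255],
    [[0,0,0],[0,-0.002,0],255]
  ]
}}

```text
time_s: 16.03
ee_pos: [0.5542, -0.1243, 0.0111]
orientation: [-180.0, 0.0, -0.0]
force: [-0.4, -5.4, 0.2]
gripper_width: -0.0001
grip_force: 2.4
```

Call:
{"method": "jog_arm", "body": {
  "plan": [
    [[0,0,0],[0,-0.0005,0],255],
    [[0,0,0],[0,-0.001,0],255],
    [[0,0,0],[0,-0.0015,0],255],
    [[0,0,0],[0,-0.002,0],255]
  ]
}}

```text
time_s: 16.37
ee_pos: [0.5542, -0.1231, 0.0111]
orientation: [180.0, -0.0, -0.0]
force: [-0.3, -4.2, 1.4]
gripper_width: 0.0004
grip_force: 2.4
```

Call:
{"method": "jog_arm", "body": {
  "plan": [
    [[0,0,0],[0,-0.0005,0],255],
    [[0,0,0],[0,-0.001,0],255],
    [[0,0,0],[0,-0.0015,0],255],
    [[0,0,0],[0,-0.002,0],255]
  ]
}}

```text
time_s: 16.7
ee_pos: [0.5541, -0.1219, 0.0111]
orientation: [-180.0, 0.0, -0.0]
force: [-1.2, -5.1, 0.3]
gripper_width: -0.0001
grip_force: 2.4
```

Call:
{"method": "jog_arm", "body": {
  "plan": [
    [[0,0,0],[0,-0.0005,0],255],
    [[0,0,0],[0,-0.001,0],255],
    [[0,0,0],[0,-0.0015,0],255],
    [[0,0,0],[0,-0.002,0],255]
  ]
}}

```text
time_s: 17.03
ee_pos: [0.5542, -0.1207, 0.0111]
orientation: [-180.0, 0.0, -0.0]
force: [-0.7, -4.8, 0.8]
gripper_width: 0.0002
grip_force: 2.4
```

Call:
{"method": "jog_arm", "body": {
  "plan": [
    [[0,0,0],[0,-0.0005,0],255],
    [[0,0,0],[0,-0.001,0],255],
    [[0,0,0],[0,-0.0015,0],255],
    [[0,0,0],[0,-0.002,0],255]
  ]
}}

```text
time_s: 17.37
ee_pos: [0.5542, -0.1195, 0.0111]
orientation: [-180.0, 0.0, -0.0]
force: [-0.2, -4.6, 0.9]
gripper_width: 0.0001
grip_force: 2.5
```

Call:
{"method": "jog_arm", "body": {
  "plan": [
    [[0,0,0],[0,-0.0005,0],255],
    [[0,0,0],[0,-0.001,0],255],
    [[0,0,0],[0,-0.0015,0],255],
    [[0,0,0],[0,-0.002,0],255]
  ]
}}

```text
time_s: 17.7
ee_pos: [0.5542, -0.1183, 0.0111]
orientation: [-180.0, 0.0, -0.0]
force: [-0.5, -4.8, 0.6]
gripper_width: -0.0001
grip_force: 2.5
```

Call:
{"method": "jog_arm", "body": {
  "plan": [
    [[0,0,0],[0,-0.0005,0],255],
    [[0,0,0],[0,-0.001,0],255],
    [[0,0,0],[0,-0.0015,0],255],
    [[0,0,0],[0,-0.002,0],255]
  ]
}}

```text
time_s: 18.03
ee_pos: [0.5542, -0.1171, 0.0111]
orientation: [-180.0, -0.0, -0.0]
force: [-0.6, -5.4, 0.2]
gripper_width: 0.0002
grip_force: 2.5
```

Call:
{"method": "jog_arm", "body": {
  "plan": [
    [[0,0,0],[0,-0.0005,0],255],
    [[0,0,0],[0,-0.001,0],255],
    [[0,0,0],[0,-0.0015,0],255],
    [[0,0,0],[0,-0.002,0],255]
  ]
}}

```text
time_s: 18.37
ee_pos: [0.5542, -0.1159, 0.0111]
orientation: [180.0, -0.0, -0.0]
force: [-1.1, -4.6, -0.3]
gripper_width: 0.0001
grip_force: 2.5
```

Call:
{"method": "jog_arm", "body": {
  "plan": [
    [[0,0,0],[0,-0.0005,0],255],
    [[0,0,0],[0,-0.001,0],255],
    [[0,0,0],[0,-0.0015,0],255],
    [[0,0,0],[0,-0.002,0],255]
  ]
}}

```text
time_s: 18.7
ee_pos: [0.5542, -0.1147, 0.0111]
orientation: [180.0, -0.0, -0.0]
force: [-0.0, -5.0, -0.2]
gripper_width: 0.0
grip_force: 2.5
```

Call:
{"method": "jog_arm", "body": {
  "plan": [
    [[0,0,0],[0,-0.0005,0],255],
    [[0,0,0],[0,-0.001,0],255],
    [[0,0,0],[0,-0.0015,0],255],
    [[0,0,0],[0,-0.002,0],255]
  ]
}}

```text
time_s: 19.03
ee_pos: [0.5541, -0.1135, 0.0111]
orientation: [-180.0, 0.0, -0.0]
force: [-1.3, -4.8, -0.3]
gripper_width: -0.0002
grip_force: 2.5
```

Call:
{"method": "jog_arm", "body": {
  "plan": [
    [[0,0,0],[0,-0.0005,0],255],
    [[0,0,0],[0,-0.001,0],255],
    [[0,0,0],[0,-0.0015,0],255],
    [[0,0,0],[0,-0.002,0],255]
  ]
}}

```text
time_s: 19.37
ee_pos: [0.5542, -0.1123, 0.0111]
orientation: [-180.0, -0.0, -0.0]
force: [-0.2, -4.3, 0.3]
gripper_width: -0.0002
grip_force: 2.5
```

Call:
{"method": "jog_arm", "body": {
  "plan": [
    [[0,0,0],[0,-0.0005,0],255],
    [[0,0,0],[0,-0.001,0],255],
    [[0,0,0],[0,-0.0015,0],255],
    [[0,0,0],[0,-0.002,0],255]
  ]
}}

```text
time_s: 19.7
ee_pos: [0.5542, -0.1111, 0.0111]
orientation: [180.0, 0.0, -0.0]
force: [-0.9, -4.8, 0.3]
gripper_width: -0.0
grip_force: 2.5
```

Call:
{"method": "jog_arm", "body": {
  "plan": [
    [[0,0,0],[0,-0.0005,0],255],
    [[0,0,0],[0,-0.001,0],255],
    [[0,0,0],[0,-0.0015,0],255],
    [[0,0,0],[0,-0.002,0],255]
  ]
}}

```text
time_s: 20.03
ee_pos: [0.5542, -0.1102, 0.0112]
orientation: [180.0, -0.0, 0.0]
force: [-0.7, -5.4, 0.5]
gripper_width: -0.0002
grip_force: 3.2
```

Call:
{"method": "jog_arm", "body": {
  "plan": [
    [[0,0,0],[0,-0.0005,0],255],
    [[0,0,0],[0,-0.001,0],255],
    [[0,0,0],[0,-0.001,0],255]
  ]
}}

```text
time_s: 20.28
ee_pos: [0.5543, -0.1101, 0.0112]
orientation: [179.9, -0.0, 0.0]
force: [0.0, -7.3, -0.5]
gripper_width: -0.0
grip_force: 3.6
```

Call:
{"method": "jog_arm", "body": {
  "plan": [
    [[0,0,0],[0,-0.0005,0],255],
    [[0,0,0],[0,-0.001,0],255],
    [[0,0,0],[0,-0.001,0],255]
  ]
}}

```text
time_s: 20.53
ee_pos: [0.5544, -0.11, 0.0113]
orientation: [179.9, -0.0, 0.0]
force: [-0.5, -9.0, -0.2]
gripper_width: -0.0001
grip_force: 4.2
```

Call:
{"method": "jog_arm", "body": {
  "plan": [
    [[0,0,0],[0,-0.0005,0],255],
    [[0,0,0],[0,-0.001,0],255],
    [[0,0,0],[0,-0.001,0],255]
  ]
}}

```text
time_s: 20.78
ee_pos: [0.5545, -0.1099, 0.0114]
orientation: [179.8, -0.0, 0.0]
force: [-0.4, -9.2, 0.9]
gripper_width: 0.0001
grip_force: 4.8
```

Call:
{"method": "jog_arm", "body": {
  "plan": [
    [[0,0,0],[0,0,0],255],
    [[0,0,0],[0,0,0],255],
    [[0,0,0],[0,0,0],255],
    [[0,0,0],[0,0,0],255]
  ]
}}

```text
time_s: 21.12
ee_pos: [0.5544, -0.1099, 0.0114]
orientation: [179.8, -0.0, 0.0]
force: [-0.8, -9.0, 0.4]
gripper_width: 0.0001
grip_force: 4.8
```

Call:
{"method": "jog_arm", "body": {
  "plan": [
    [[0,0,0],[0,-0.0005,0],255],
    [[0,0,0],[0,-0.001,0],255],
    [[0,0,0],[0,-0.001,0],255],
    [[0,0,0],[0,-0.001,0],255],
    [[0,0,0],[0,-0.001,0],255],
    [[0,0,0],[0,-0.001,0],255]
  ]
}}

```text
time_s: 21.62
ee_pos: [0.5545, -0.1097, 0.0115]
orientation: [179.8, -0.0, 0.0]
force: [-1.6, -10.6, 0.2]
gripper_width: 0.0004
grip_force: 5.5
```

Home with about 11 N. Next I back off the block and go to the tab.

Call:
{"method": "jog_arm", "body": {
  "plan": [
    [[0,0,0],[0,0.003,0],255],
    [[0,0,0],[0,0.008,0],255],
    [[0,0,0],[0,0.02,0],255],
    [[0,0,0],[0,0.04,0],255],
    [[0,0,0],[0,0.05,0],255],
    [[0,0,0],[0,0.05,-0.06],255],
    [[0,0,0],[0,0.05,-0.12],255],
    [[0,0,0],[0,0.05,-0.18],255],
    [[0,0,0],[0,0.05,-0.235],255],
    [[0,0,0],[0,0.05,-0.235],255]
  ]
}}

```text
time_s: 22.45
ee_pos: [0.5595, -0.1398, 0.1607]
orientation: [179.7, -0.8, -0.0]
force: [2.4, 0.3, 1.3]
gripper_width: -0.0002
grip_force: 0.0
```

Run:
```python
from h import *
r=read_camera("top"); i=r["image"][:,:,::-1][160:250,190:370]
cv2.imwrite("pics/t5.png",cv2.resize(i,None,fx=4.4,fy=4.4,interpolation=cv2.INTER_CUBIC)); s=sense();print(s["ee_pos"],s["force"])
for y in (.02,.03,.04): print(y,(pj(r,[[.53,y,.058]])-[190,160])*4.4)
```

```text
[ 0.55775474 -0.13921259  0.15740856] [0.16507197 0.02794514 0.60344636]
0.02 [[185.59011293 183.62872062]]
0.03 [[170.119797   183.43743233]]
0.04 [[154.64499561 183.24608858]]
```

View pics/t5.png

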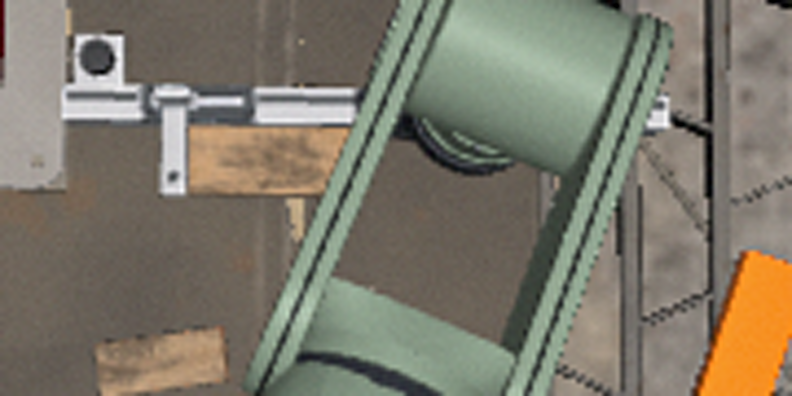

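The stop is home by the left ear at column 172, so y is about 0.029. The block's end touches it and its side lies flat on the fence. Now I go over to the tab's robot side.

Call:
{"method": "jog_arm", "body": {
  "plan": [
    [[0,0,0],[-0.022,-0.05,0],255],
    [[0,0,0],[-0.022,-0.11,0],255],
    [[0,0,0],[-0.022,-0.17,0],255],
    [[0,0,0],[-0.022,-0.23,0],255],
    [[0,0,0],[-0.022,-0.28,0],255],
    [[0,0,0],[-0.022,-0.28,0],255],
    [[0,0,0],[-0.022,-0.28,0.03],255],
    [[0,0,0],[-0.022,-0.28,0.07],255],
    [[0,0,0],[-0.022,-0.28,0.1],255],
    [[0,0,0],[-0.022,-0.28,0.12],255],
    [[0,0,0],[-0.022,-0.28,0.12],255],
    [[0,0,0],[-0.022,-0.28,0.12],255]
  ]
}}

```text
time_s: 23.5
ee_pos: [0.5401, 0.0301, 0.0789]
orientation: [-180.0, 0.2, -0.0]
force: [0.3, -0.4, 0.2]
gripper_width: 0.0002
grip_force: 0.0
```

Call:
{"method": "jog_arm", "body": {
  "plan": [
    [[0,0,0],[0.01,0,0],255],
    [[0,0,0],[0.02,0,0],255],
    [[0,0,0],[0.03,0,0],255],
    [[0,0,0],[0.04,0,0],255],
    [[0,0,0],[0.05,0,0],255],
    [[0,0,0],[0.06,0,0],255],
    [[0,0,0],[0.07,0,0],255],
    [[0,0,0],[0.08,0,0],255],
    [[0,0,0],[0.09,0,0],255],
    [[0,0,0],[0.1,0,0],255],
    [[0,0,0],[0.106,0,0],255]
  ]
}}

```text
time_s: 24.42
ee_pos: [0.6046, 0.0306, 0.0793]
orientation: [-180.0, 0.1, -0.0]
force: [-3.0, 0.3, 1.0]
gripper_width: -0.0001
grip_force: 1.3
```

Call:
{"method": "jog_arm", "body": {
  "plan": [
    [[0,0,0],[0.008,0,0.004],255],
    [[0,0,0],[0.016,0,0.01],255],
    [[0,0,0],[0.018,0,0.015],255],
    [[0,0,0],[0.018,0,0.02],255],
    [[0,0,0],[0.018,0,0.025],255],
    [[0,0,0],[0.018,0,0.029],255],
    [[0,0,0],[0.018,0,0.029],255]
  ]
}}

```text
time_s: 25.0
ee_pos: [0.6161, 0.0303, 0.0628]
orientation: [180.0, -0.1, -0.0]
force: [1.0, 0.1, 1.7]
gripper_width: -0.0
grip_force: 0.9
```

Call:
{"method": "jog_arm", "body": {
  "plan": [
    [[0,0,0],[0,0,-0.03],255],
    [[0,0,0],[0,0,-0.09],255],
    [[0,0,0],[0,0,-0.15],255],
    [[0,0,0],[0,0,-0.21],255],
    [[0,0,0],[0,0,-0.27],255],
    [[0,0,0],[-0.05,0.03,-0.3],255],
    [[0,0,0],[-0.09,0.08,-0.3],255],
    [[0,0,0],[-0.13,0.13,-0.3],255],
    [[0,0,0],[-0.17,0.18,-0.3],255],
    [[0,0,0],[-0.21,0.23,-0.3],255],
    [[0,0,0],[-0.25,0.28,-0.3],255],
    [[0,0,0],[-0.29,0.33,-0.3],255]
  ]
}}

```text
time_s: 26.0
ee_pos: [0.4392, -0.1681, 0.242]
orientation: [-180.0, 0.1, 0.0]
force: [0.6, 0.1, -0.8]
gripper_width: 0.0
grip_force: 0.0
```

Call:
{"method": "jog_arm", "body": {
  "plan": [
    [[0,0,0],[-0.04,0.05,0],255],
    [[0,0,0],[-0.08,0.1,0],255],
    [[0,0,0],[-0.08,0.15,0],255],
    [[0,0,0],[-0.08,0.18,0],255],
    [[0,0,0],[-0.08,0.18,0],255]
  ]
}}

```text
time_s: 26.42
ee_pos: [0.3922, -0.2785, 0.2423]
orientation: [179.9, 0.0, -0.3]
force: [-0.3, 0.2, -0.2]
gripper_width: 0.0002
grip_force: 0.0
```

Run:
```python
from h import *
r=read_camera("top"); i=r["image"][:,:,::-1][165:225,200:310]; a=cv2.resize(i,(715,390),interpolation=cv2.INTER_CUBIC)
j=read_camera("side")["image"][:,:,::-1][170:230,200:310]
cv2.imwrite("pics/t6.png",np.vstack([a,cv2.resize(j,(715,390))[:205]])); s=sense();print(s["ee_pos"],s["force"])
for X in ([.573,-.03,.04],[.528,.021,.025],[.528,-.099,.025],[.573,.021,.025],[.573,-.099,.025],[.53,.021,.09],[.53,.037,.09]): print(X,(pj(r,[X])-[200,165])*6.5)
```

```text
[ 0.39262952 -0.2752502   0.2419565 ] [0.81959435 0.22047473 0.19265384]
[0.573, -0.03, 0.04] [[324.33150457 146.88957142]]
[0.528, 0.021, 0.025] [[209.30618679 248.58714793]]
[0.528, -0.099, 0.025] [[476.3580084 251.8725809]]
[0.573, 0.021, 0.025] [[210.92049721 148.89336871]]
[0.573, -0.099, 0.025] [[477.09271678 152.33631645]]
[0.53, 0.021, 0.09] [[204.33848618 233.23755375]]
[0.53, 0.037, 0.09] [[166.85053673 232.77271939]]
```

View pics/t6.png

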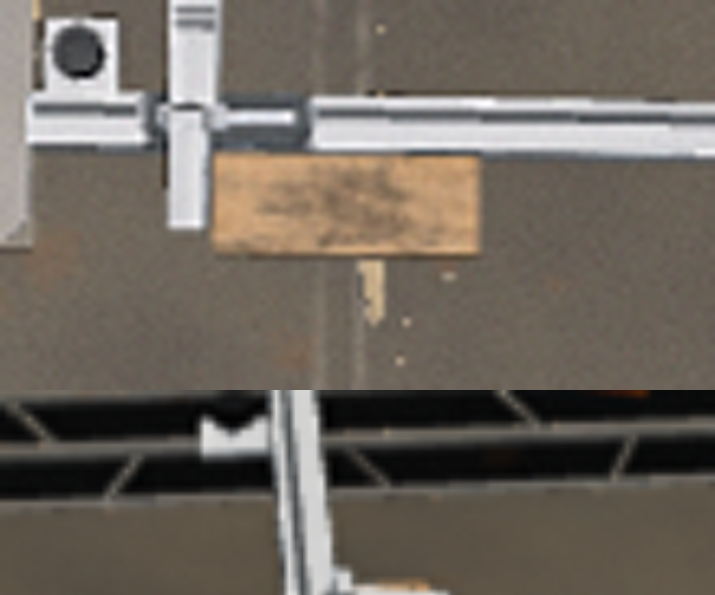

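The stop is up with its finger edge at column 208, and the block's end is at column 213, level with it once parallax is allowed for. One numeric check of the block's edge against the fence before handing in.

Run:
```python
from h import *
im=[read_camera("top") for _ in range(3)]; r=im[0]
S=np.mean([cv2.cvtColor(k["image"],cv2.COLOR_RGB2HSV)[:,:,1] for k in im],0)
G=np.mean([k["image"].mean(2) for k in im],0)
def edge(A,c,lo,hi,s):
    d=s*np.diff(A[lo:hi,c]); d=np.clip(d,0,None); k=d.argmax(); w=d[max(0,k-1):k+2]; return lo+max(0,k-1)+(w*np.arange(len(w))).sum()/w.sum()+.5
for n,A,cs,lo,hi,s,z in (("block front",S,range(236,271),197,211,-1,.025),("block back",S,range(236,271),184,195,1,.025),("fence front",G,range(285,325),183,195,-1,.02)):
    v=[edge(A,c,lo,hi,s) for c in cs]; P=np.array([bp(r,c,x,z) for c,x in zip(cs,v)])
    p=np.polyfit(P[:,1],P[:,0],1); res=P[:,0]-np.polyval(p,P[:,1]); print(n,"slope",p[0].round(4),"x at y=-.04",np.polyval(p,-.04).round(4),res.std().round(4))
```

```text
block front slope 0.0226 x at y=-.04 0.5258 0.0015
block back slope -0.0085 x at y=-.04 0.5726 0.0003
fence front slope 0.0046 x at y=-.04 0.5756 0.0004
```

Run:
```python
from h import *
r=read_camera("top"); I=r["image"].astype(float); A=I[:,:,0]-I[:,:,2]   # wood: red-blue
def cross(c,rows,hi,lo):
    p=A[rows,c]; t=(hi+lo)/2; k=[i for i in range(len(p)-1) if (p[i]-t)*(p[i+1]-t)<=0][0]
    return rows[k]+(rows[k+1]-rows[k])*(p[k]-t)/(p[k]-p[k+1])
for n,rows in (("front",list(range(210,197,-1))),("back",list(range(184,195)))):
    cs=np.arange(236,271); v=np.array([cross(c,rows,55,12) for c in cs]); P=np.array([bp(r,c,x,.025) for c,x in zip(cs,v)])
    m=abs(P[:,0]-np.median(P[:,0]))<.003; p=np.polyfit(P[m,1],P[m,0],1); print(n,p[0].round(4),np.polyval(p,-.04).round(4),m.sum(),v.round(1)[::5])
print(A[200:208,250],A[185:192,250])
```

```text
front 0.0037 0.5268 32 [203.6 203.8 203.9 203.9 204.1 204.  204. ]
back 0.0013 0.5725 35 [188.  188.2 188.2 188.4 188.4 188.4 188.5]
[61. 51. 47. 66. 25. 19. 16. 18.] [-3. -2. -4.  6. 77. 67. 61.]
```

```bash
python3 -c "
from workcell import *
print(finish_job())"
```

```text
the job is handed in; nothing more can be done
None
```

I handed the job in: the stop was pushed home at about 11 N (wrist reading) and flipped back up. The last pictures show the block parallel to the fence with its end level with the stop face; the hand-in returned no verdict.

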